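# Put the sanding drums back in their storage rack

## Robot

A 6-joint arm with a two-finger parallel gripper is mounted at the origin on the work surface. World frame = base frame: x ahead of the robot, y to its left, z up, the work surface at z = 0. Lengths are in mm, angles in rad, forces in N, time in s.
With the tool pointing down it reaches from about 275 to 875 mm from the base axis. Payload 12.5 kg.
Tool frame: the origin (TCP) lies where the fingers leave the gripper's body, on its centre line; the fingertips stand 73 mm ahead of it and the grasp point (between the pads) lies 54 mm ahead of it; z points along the fingers, x is the direction in which the jaws open and shut, and the axes are right-handed (so a half turn about z gives the same grasp; the last joint's range is limited). The gripper opens to 85 mm and grips with 20 to 120 N. Pads are 22 mm wide; open, the fingers measure 114 mm over their backs; the gripper's body (76 mm by 85 mm) begins 54 mm behind the grasp point. The pads swing forward as they close: fully open they stand 13 mm farther back than shut.
Start: joints at [-1.373, 0.351, 1.652, -0, 1.139, -0.085], TCP at [153.495, -528.133, 303.89] pointing down, gripper open.
Joint ranges: [-2.75, 2.75], [-0.79, 2.1], [0.01, 2.65], [-1.57, 4.71], [0.07, 3.14], [-2.87, 2.87]. Speed limits (rad/s): [2.22, 2.22, 2.79, 3.14, 3.14, 3.14].

## Interface

Orientations are given as a 3x3 rotation matrix whose columns are the frame's x, y, z axes.
In Python, from workcell import readout, cams, r gives the robot as it stands.
- The arm moves only by the shell command python3 -m crank 'ROWS' [FORCE]. ROWS is JSON, a list of rows, each an object with "xyz": the shift along the tool's x, y, z in m, a list of three; "spin": the turn about the tool's z in rad; "grip": the finger opening in m, from 0 to 0.0854. In form: [{"xyz": [tx, ty, tz], "spin": spin, "grip": grip}, ...]. A call has exactly 10 rows; each row is the pose to reach, as a shift and turn from the pose commanded when the call began, along the tool's axes at that moment; what a row does not reach only later rows make up. A row lasts 1/12 s, in which the tool goes at most 41.7 mm and 7.16 degrees, less where a joint would pass 70% of its speed; a pose out of reach is approached as far as the arm can. A call with a gripper value outside its range is refused whole. The fingers move at their own pace and stop on an object; FORCE is the grip in N (left out, the last holds). Time passes only in rows, so rows that repeat a pose let the fingers close, or fill a call up. It gives the time, the measured TCP pose, the force and the opening at its end, in the units of the state.
- readout.get_obs(): the state, without advancing time (a new reading comes with each control period).
- cams.get_image(name): name is "side" or "top"; returns a dict with "frame" (384x512x3 uint8, red, green, blue), "range_z" (384x512 float32, mm along the optical axis (not along the pixel's ray), 0 where there is no reading), "camera_matrix" (3x3 intrinsics, pixels), "rvec" (rotation vector, rad) and "tvec" (3), from world to camera coordinates, as OpenCV has them. Camera axes: x right, y down, z forward; pixel columns grow to the right and rows downward; lengths in mm; the calibration is good to about 2 mm. A picture is of the moment at which its call begins.
- r.hand_in(): hands the job in, once; it reports no verdict.
The state is a dict: "time_s": time; "joint_positions": joint angles; "qvel": joint speeds; "tau": joint torques, N m; "eef_pos": TCP position; "tool_rot": TCP orientation; "force": force on the tool from outside, world axes, zero at the start; "torque": the same for the moment, N m; "grip_width": finger opening in mm.
Only numpy, scipy, OpenCV 4.12 (cv2) and the standard library are available. Lean on these libraries where they do the work, as an engineer would, in place of code of your own. Each camera call takes 0.05 s, during which the arm holds its last target.

## Task

The four sanding drums standing in a row in the plywood tray go back to the wooden storage rack, in the order of its holes: stand each drum upright in the hole bored for its own diameter, seated on the bottom of the hole. Do not knock any drum over, and leave the glue bottle and the knife where they are.

Things in the scene. Friction and masses are not known exactly. Their poses are not given: they have to be found in the camera images.
- drum_20: The thinnest of four loose sanding drums (brown sleeve on black rubber, steel washer on top), upright cylinders 115 mm tall: 20 mm in diameter, about 50 g. Origin: centre of its foot, z up. Starts on the 6 mm floor of any one bay of a fixed plywood tray: four bays, 80 mm square, in a straight row 90 mm apart, walls 20 mm over the table; up to 6 mm off the bay's middle.
- drum_32: The second thinnest of four loose sanding drums (brown sleeve on black rubber, steel washer on top), upright cylinders 115 mm tall: 32 mm in diameter, about 110 g. Origin: centre of its foot, z up. Starts on the 6 mm floor of any one bay of a fixed plywood tray: four bays, 80 mm square, in a straight row 90 mm apart, walls 20 mm over the table; up to 6 mm off the bay's middle.
- drum_45: The second thickest of four loose sanding drums (brown sleeve on black rubber, steel washer on top), upright cylinders 115 mm tall: 45 mm in diameter, about 200 g. Origin: centre of its foot, z up. Starts on the 6 mm floor of any one bay of a fixed plywood tray: four bays, 80 mm square, in a straight row 90 mm apart, walls 20 mm over the table; up to 6 mm off the bay's middle.
- drum_58: The thickest of four loose sanding drums (brown sleeve on black rubber, steel washer on top), upright cylinders 115 mm tall: 58 mm in diameter, about 330 g. Origin: centre of its foot, z up. Starts on the 6 mm floor of any one bay of a fixed plywood tray: four bays, 80 mm square, in a straight row 90 mm apart, walls 20 mm over the table; up to 6 mm off the bay's middle.
- block_20: Fixed block of pale wood, 88 x 88 x 34 mm, for the 20 mm drum: in its top a round blind hole, 28 mm wide, 26 mm deep, felt-lined, with a 5 mm chamfer. Origin: centre of its underside, z up; hole floor 8 mm, mouth 34 mm above it. The four blocks stand in any order in a straight row along their y axis, 90 mm apart, on the 10 mm base board of a fixed rack with end cheeks 50 mm high over the table.
- block_32: Fixed block of pale wood, 88 x 88 x 34 mm, for the 32 mm drum: in its top a round blind hole, 40 mm wide, 26 mm deep, felt-lined, with a 5 mm chamfer. Origin: centre of its underside, z up; hole floor 8 mm, mouth 34 mm above it. The four blocks stand in any order in a straight row along their y axis, 90 mm apart, on the 10 mm base board of a fixed rack with end cheeks 50 mm high over the table.
- block_45: Fixed block of pale wood, 88 x 88 x 34 mm, for the 45 mm drum: in its top a round blind hole, 53 mm wide, 26 mm deep, felt-lined, with a 5 mm chamfer. Origin: centre of its underside, z up; hole floor 8 mm, mouth 34 mm above it. The four blocks stand in any order in a straight row along their y axis, 90 mm apart, on the 10 mm base board of a fixed rack with end cheeks 50 mm high over the table.
- block_58: Fixed block of pale wood, 88 x 88 x 34 mm, for the 58 mm drum: in its top a round blind hole, 66 mm wide, 26 mm deep, felt-lined, with a 5 mm chamfer. Origin: centre of its underside, z up; hole floor 8 mm, mouth 34 mm above it. The four blocks stand in any order in a straight row along their y axis, 90 mm apart, on the 10 mm base board of a fixed rack with end cheeks 50 mm high over the table.
- glue_bottle: Bystander: loose bottle of wood glue, standing upright, 54 mm in diameter, 150 mm tall. Origin at the centre of its underside. To be left where it is.
- knife: Bystander: loose grey utility knife lying flat, about 165 x 28 x 20 mm, long axis along its x. Origin under its middle. To be left where it is.

How it is judged:
By the outcome, as a careful person would: the job done as asked, in the order asked, and still so for the second after the job is handed in, with the robot touching nothing.
It also fails if it takes over 99 s, if anything falls off the work surface, if the arm or the gripper's body presses on something with over 40 N, if the wrist force passes 120 N, or if a joint passes its speed limit or range.

## Working session

There is one attempt and no reset: what is moved stays moved. The work goes in short steps, Python scripts to look and compute and a shell command to move; the robot and the scene stay as the last step left them, time stands still between calls to the robot, and variables do not carry over. Pictures are saved under pics/ and viewed, and the job is handed in when it is done.

```bash
ls; mkdir -p pics; python3 - <<'E'
from workcell import readout,cams,r
import cv2,numpy as np
print(readout.get_obs())
for n in("top","side"):
    d=cams.get_image(n); cv2.imwrite(f"pics/{n}0.png",d["frame"][:,:,::-1]); np.savez(f"{n}0.npz",**d)
    print(n,d["camera_matrix"],d["rvec"],d["tvec"])
E
```

```text
pics
{'time_s': 0.0, 'joint_positions': array([-1.37258133e+00,  3.51221695e-01,  1.65239397e+00,  2.54814891e-05,
        1.13909212e+00, -8.45618417e-02]), 'qvel': array([ 1.90312149e-03, -5.67792595e-04, -1.10896446e-03, -1.17907684e-04,
       -1.27609514e-04,  1.16826053e-05]), 'tau': array([ 2.74965692e-03, -5.06104124e+01, -2.91408026e+01,  1.01789612e-04,
        4.41550277e-03, -5.92659191e-06]), 'eef_pos': array([ 153.46583323, -527.91328089,  303.37778623]), 'tool_rot': array([[ 2.79012912e-01, -9.60287330e-01, -1.96900488e-04],
       [-9.60286710e-01, -2.79012957e-01,  1.09785304e-03],
       [-1.10919215e-03, -1.17234252e-04, -9.99999378e-01]]), 'force': array([ 0.07072716, -0.87741675, -0.9367501 ]), 'torque': array([-0.00311653, -0.04105622, -0.01460225]), 'grip_width': 85.46668096013723}
top [[377.86404722   0.         250.0997425 ]
 [  0.         377.86404722 183.95349446]
 [  0.           0.           1.        ]] [ 2.16901336 -2.18629006  0.05647595] [6.39361257e-01 5.68262062e+02 1.13342728e+03]
side [[373.26084908   0.         251.89203557]
 [  0.         373.26084908 192.11074027]
 [  0.           0.           1.        ]] [ 0.59657559 -2.61651056  1.23060475] [509.73539372 168.92363275 885.12730863]
```

View pics/top0.png

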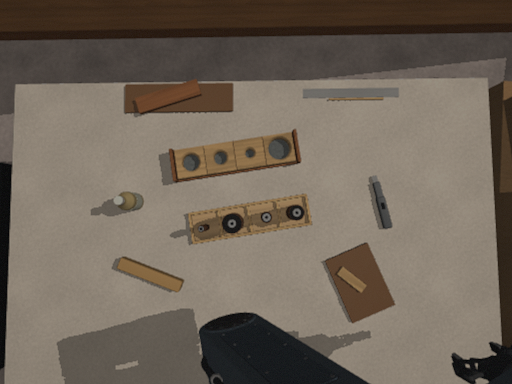

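View pics/side0.png

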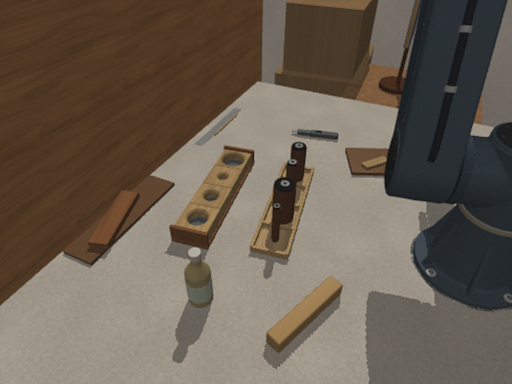

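The top view shows the drums, left to right, at about (203,228) thin, (232,223) thickest, (266,217) and (297,212). The rack holes run (191,161), (221,157), (251,153) and (279,148). The bottle is at (127,201) and the knife at (381,202). Next I measure with ray casting and depth.

```bash
cat > h.py <<'E'
import cv2,numpy as np
def cloud(d):
    K=d["camera_matrix"];R=cv2.Rodrigues(d["rvec"])[0];t=np.asarray(d["tvec"]).ravel()
    v,u=np.mgrid[0:384,0:512];z=d["range_z"].astype(float)
    c=np.stack([(u-K[0,2])/K[0,0]*z,(v-K[1,2])/K[1,1]*z,z],-1)
    w=(c-t)@R; w[z==0]=np.nan
    return w
def ray(d,u,v,zp):
    K=d["camera_matrix"];R=cv2.Rodrigues(d["rvec"])[0];t=np.asarray(d["tvec"]).ravel()
    u=np.atleast_1d(u).astype(float);v=np.atleast_1d(v).astype(float)
    c=np.stack([(u-K[0,2])/K[0,0],(v-K[1,2])/K[1,1],np.ones_like(u)],-1)@R
    o=-R.T@t; s=(zp-o[2])/c[:,2]; return o+c*s[:,None]
E
python3 - <<'E'
from h import *
for n in("top","side"):
    d=dict(np.load(f"{n}0.npz")); w=cloud(d)
    f=d["frame"].astype(int)
    print(n)
    tab=w[...,2][np.abs(w[...,2])<8]; print("table z",np.median(tab))
    for lo,hi,nm in((111,131,"tops"),):
        m=((w[...,2]>lo)&(w[...,2]<hi)&(w[...,0]>300)).astype(np.uint8)
        k,l,s,c=cv2.connectedComponentsWithStats(m)
        for i in range(1,k):
            if s[i,4]>5:
                p=w[l==i]; (cx,cy),rad=cv2.minEnclosingCircle(p[:,:2].astype(np.float32))
                print(nm,c[i].round(1),s[i,4],"mean",p.mean(0).round(1),"circ",round(cx,1),round(cy,1),round(rad*2,1), "area d",)
    # hole floors
    m=((w[...,2]>30)&(w[...,2]<60)&(w[...,0]>300)).astype(np.uint8)
    k,l,s,c=cv2.connectedComponentsWithStats(m)
    for i in range(1,k):
        if s[i,4]>300: print("block", c[i],s[i]); 
im=dict(np.load("top0.npz"))["frame"][120:250,150:330,::-1]
cv2.imwrite("pics/topz.png",cv2.resize(im,None,fx=4.4,fy=4.4,interpolation=cv2.INTER_CUBIC))
E
```

```text
top
table z 0.425765583562392
tops [125.2 200.2] 45 mean [518.9 344.7 117.1] circ 519.3 350.2 31.1 area d
tops [296.5 211.6] 206 mean [ 483.7 -133.2  121. ] circ 483.2 -133.6 44.7 area d
tops [266.3 216.3] 103 mean [471.3 -49.9 121.3] circ 470.9 -50.2 31.4 area d
tops [232.1 222.6] 338 mean [454.6  45.1 121. ] circ 454.4 45.4 57.7 area d
tops [201.4 227.9] 42 mean [440.4 130.2 120.4] circ 439.8 130.9 20.6 area d
block [232.70036703 154.90557224] [ 169  129  133   52 2997]
block [136.18181818 267.74592075] [117 257  50  18 429]
side
table z -1.062246373180943
tops [106.4  63.6] 1237 mean [1410.9 -454.2  121. ] circ 1410.1 -754.6 1746.8 area d
tops [395.3   3. ] 131 mean [  506.9 -1930.3   121.2] circ 509.2 -1940.2 213.4 area d
tops [327.3  32.9] 373 mean [  711.6 -1169.5   121. ] circ 747.5 -1393.5 643.5 area d
tops [405.5  46.5] 12 mean [  329.9 -1110.8   126. ] circ 324.9 -1123.8 58.0 area d
tops [298.2 147.1] 137 mean [ 480.5 -125.6  118.5] circ 481.7 -128.7 45.2 area d
tops [291.6 163.6] 85 mean [468.3 -42.2 118.4] circ 469.9 -46.0 30.8 area d
tops [284.1 185.4] 306 mean [451.5  53.8 118.9] circ 453.6 49.8 59.0 area d
tops [276.  207.6] 59 mean [438.1 137.2 118. ] circ 438.4 134.4 20.7 area d
tops [195.8 265.4] 110 mean [513.4 361.7 118.8] circ 517.5 356.6 28.6 area d
block [123.28173221  75.13937282] [   0    0  286  146 2009]
block [325.69061876  48.50299401] [284  25  89  33 501]
block [211.66302368 194.53624772] [ 169  146   85   96 2745]
block [287.95838433 322.90942472] [266 292  47  54 817]
```

View pics/topz.png

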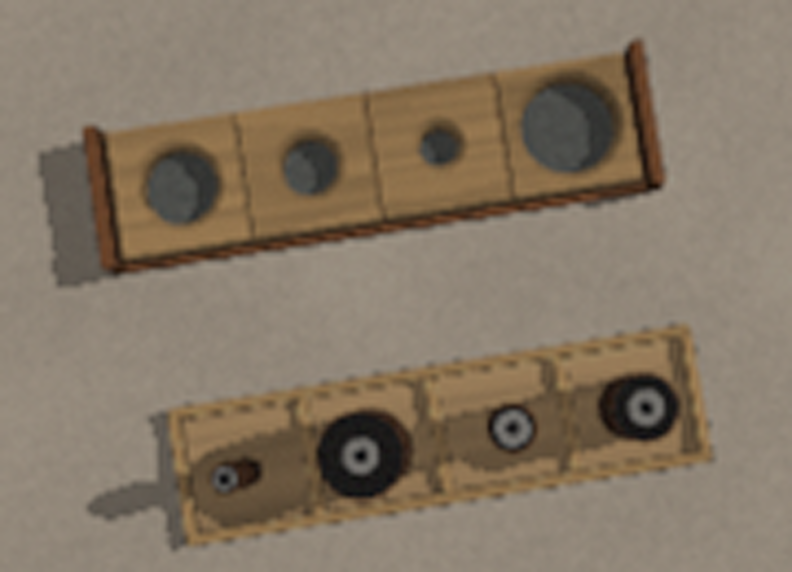

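```bash
python3 - <<'E'
from h import *
D=[28,40,53,66]
for n in("top","side"):
    d=dict(np.load(f"{n}0.npz")); w=cloud(d); f=d["frame"]
    z=w[...,2]
    # block area mask: z 38..50 component, filled hull
    m=((z>36)&(z<60)&(w[...,0]>300)).astype(np.uint8)
    k,l,s,c=cv2.connectedComponentsWithStats(m)
    tgt=(232,155) if n=="top" else (211,194)
    i=min((i for i in range(1,k) if s[i,4]>300),key=lambda i:np.hypot(*(c[i]-tgt)))
    comp=(l==i).astype(np.uint8)
    pts=w[(comp>0)]; print(n,"block top z med",np.median(pts[:,2]).round(2))
    t=pts[(pts[:,2]>40)&(pts[:,2]<47.5)]
    (cx,cy),(a,b),ang=cv2.minAreaRect(t[:,:2].astype(np.float32)); print("rect",round(cx,1),round(cy,1),round(a,1),round(b,1),round(ang,2))
    cs,_=cv2.findContours(comp,cv2.RETR_CCOMP,cv2.CHAIN_APPROX_NONE)
    hull=np.zeros_like(comp); cv2.fillPoly(hull,[cv2.convexHull(np.vstack(cs))],1)
    hull=cv2.erode(hull,np.ones((5,5)))
    hm=(hull>0)&(z<38)
    k,l,s,c=cv2.connectedComponentsWithStats(hm.astype(np.uint8))
    for i in range(1,k):
        if s[i,4]<8: continue
        v,u=np.nonzero(l==i); p=ray(d,u,v,39)[:,:2].astype(np.float32)
        (x,y),r_=cv2.minEnclosingCircle(p)
        K=d["camera_matrix"][0,0]
        # area -> diameter through per-pixel ground area
        q=ray(d,[u.mean(),u.mean()+1,u.mean()],[v.mean(),v.mean(),v.mean()+1],39)
        A=abs(np.linalg.det((q[1:]-q[0])[:,:2]))*len(u)
        print(" hole px",c[i].round(1),len(u),"mean",p.mean(0).round(1),"circ",round(x,1),round(y,1),"d",round(2*r_,1),"dA",round(2*np.sqrt(A/np.pi),1))
    # washers
    hsv=cv2.cvtColor(f,cv2.COLOR_RGB2HSV)
    for px in ([(296.5,211.6),(266.3,216.3),(232.1,222.6),(201.4,227.9)] if n=="top" else [(298,147),(291.6,163.6),(284,185),(276,207)]):
        x,y=map(int,px); mm=np.zeros(z.shape,bool); mm[y-9:y+9,x-9:x+9]=1
        mm&=(hsv[...,1]<60)&(hsv[...,2]>85)&(z>110)
        v,u=np.nonzero(mm)
        if len(u)<3: print("few",px);continue
        p=ray(d,u,v,121)[:,:2]; (x,y),r_=cv2.minEnclosingCircle(p.astype(np.float32)); print(" washer",len(u),p.mean(0).round(1),round(x,1),round(y,1),round(2*r_,1))
E
```

```text
top block top z med 44.0
rect 657.2 49.2 95.3 373.0 8.74
 hole px [279.  147.8] 371 mean [675.6 -92.1] circ 676.8 -93.7 d 69.4 dA 65.8
 hole px [249.4 152.5] 70 mean [662.1  -2.7] circ 659.9 -2.5 d 32.1 dA 28.6
 hole px [175.3 163.7] 33 mean [630.2 221.4] circ 629.4 222.4 d 86.2 dA 19.7
 hole px [220. 157.] 139 mean [649.3  86. ] circ 650.7 85.5 d 43.8 dA 40.3
 hole px [190.6 161.5] 242 mean [636.5 175.1] circ 638.0 176.2 d 55.9 dA 53.3
 washer 39 [ 481.6 -132.7] 481.1 -133.2 21.1
 washer 38 [469.6 -49.3] 469.7 -49.4 21.2
 washer 38 [452.7  46.9] 452.6 46.6 20.6
 washer 4 [440.2 130.5] 440.2 131.1 12.4
side block top z med 42.41
rect 653.2 45.0 98.6 390.0 8.17
 hole px [232.4 160.2] 205 mean [674.4 -88. ] circ 674.9 -90.6 d 68.3 dA 65.5
 hole px [221.8 176.9] 46 mean [6.621e+02 3.000e-01] circ 662.9 -0.9 d 30.5 dA 28.4
 hole px [210.4 196.2] 115 mean [647.7  89.2] circ 647.9 88.7 d 42.4 dA 40.8
 hole px [197. 218.] 246 mean [634.7 178.2] circ 636.1 176.2 d 57.7 dA 54.0
 washer 29 [ 484.5 -128.9] 480.9 -123.0 46.4
 washer 28 [469.7 -48.5] 471.3 -48.6 24.2
 washer 39 [454.9  45.9] 461.2 44.2 36.3
 washer 14 [439.5 133.5] 439.5 133.1 13.6
```

```bash
cat > go.py <<'E'
import sys,numpy as np
from workcell import readout
o=readout.get_obs(); R=o["tool_rot"]; p=o["eef_pos"]
x,y,z,yaw=map(float,sys.argv[1:5])
d=R.T@(np.array([x,y,z])-p)/1000
cur=np.arctan2(R[1,0],R[0,0])
s=-(np.radians(yaw)-cur); s=(s+np.pi)%(2*np.pi)-np.pi
print("t",round(o["time_s"],2),"pos",p.round(1),"yaw",np.degrees(cur).round(2),"F",o["force"].round(1),"w",round(o["grip_width"],1),"| shift",d.round(4),"spin",round(s,4))
E
python3 go.py 482.8 -132 230 8.5
# tray angle from tray edges
python3 - <<'E'
from h import *
d=dict(np.load("top0.npz"));w=cloud(d);z=w[...,2]
m=(z>14)&(z<27)&(w[...,0]>390)&(w[...,0]<540)&(w[...,1]>-200)&(w[...,1]<200)
p=w[m][:,:2].astype(np.float32);print(cv2.minAreaRect(p),len(p))
E
```

```text
t 0.1 pos [ 153.4 -527.9  303.4] yaw -73.8 F [-0.1 -0.4  0.6] w 85.5 | shift [-0.2882 -0.4267  0.0737] spin -1.4364
((464.9619445800781, -1.80487060546875), (95.94428253173828, 368.5865783691406), 8.846923828125) 1009
```

```bash
python3 -m crank '[{"xyz":[-0.02,-0.03,0],"spin":-0.1,"grip":0.085},{"xyz":[-0.045,-0.065,0],"spin":-0.22,"grip":0.085},{"xyz":[-0.07,-0.1,0],"spin":-0.34,"grip":0.085},{"xyz":[-0.095,-0.135,0],"spin":-0.46,"grip":0.085},{"xyz":[-0.12,-0.17,0],"spin":-0.58,"grip":0.085},{"xyz":[-0.145,-0.205,0],"spin":-0.7,"grip":0.085},{"xyz":[-0.17,-0.24,0],"spin":-0.82,"grip":0.085},{"xyz":[-0.19,-0.275,0],"spin":-0.94,"grip":0.085},{"xyz":[-0.21,-0.31,0],"spin":-1.06,"grip":0.085},{"xyz":[-0.23,-0.34,0],"spin":-1.18,"grip":0.085}]' 40; python3 go.py 482.8 -132 230 8.6
```

```text
time_s: 0.93
eef_pos: [416.9, -210.6, 303.9]
tool_rot: [[0.995, -0.102, 0.0], [-0.102, -0.995, -0.0], [0.0, 0.0, -1.0]]
force: [-0.5, -1.5, -0.0]
grip_width: 84.9
t 0.93 pos [ 416.9 -210.6  303.9] yaw -5.85 F [-0.5 -1.5 -0. ] w 84.9 | shift [ 0.0576 -0.0849  0.0739] spin -0.2522
```

```bash
python3 -m crank '[{"xyz":[0.015,-0.02,0.02],"spin":-0.08,"grip":0.085},{"xyz":[0.03,-0.045,0.04],"spin":-0.17,"grip":0.085},{"xyz":[0.045,-0.07,0.06],"spin":-0.25,"grip":0.085},{"xyz":[0.058,-0.085,0.074],"spin":-0.252,"grip":0.085},{"xyz":[0.058,-0.085,0.074],"spin":-0.252,"grip":0.085},{"xyz":[0.058,-0.085,0.074],"spin":-0.252,"grip":0.085},{"xyz":[0.058,-0.085,0.074],"spin":-0.252,"grip":0.085},{"xyz":[0.058,-0.085,0.074],"spin":-0.252,"grip":0.085},{"xyz":[0.058,-0.085,0.074],"spin":-0.252,"grip":0.085},{"xyz":[0.058,-0.085,0.074],"spin":-0.252,"grip":0.085}]'; python3 go.py 482.8 -132 138 8.6
```

```text
time_s: 1.77
eef_pos: [482.5, -134.8, 230.5]
tool_rot: [[0.99, 0.142, 0.001], [0.142, -0.99, -0.0], [0.001, 0.001, -1.0]]
force: [-0.3, -0.1, -0.0]
grip_width: 84.9
t 1.77 pos [ 482.5 -134.8  230.5] yaw 8.19 F [-0.3 -0.1 -0. ] w 84.9 | shift [ 0.0007 -0.0027  0.0925] spin -0.0072
```

```bash
python3 -m crank '[{"xyz":[0.001,-0.003,0.01],"spin":-0.007,"grip":0.085},{"xyz":[0.001,-0.003,0.03],"spin":-0.007,"grip":0.085},{"xyz":[0.001,-0.003,0.05],"spin":-0.007,"grip":0.085},{"xyz":[0.001,-0.003,0.07],"spin":-0.007,"grip":0.085},{"xyz":[0.001,-0.003,0.085],"spin":-0.007,"grip":0.085},{"xyz":[0.001,-0.003,0.0925],"spin":-0.007,"grip":0.085},{"xyz":[0.001,-0.003,0.0925],"spin":-0.007,"grip":0.085},{"xyz":[0.001,-0.003,0.0925],"spin":-0.007,"grip":0.085},{"xyz":[0.001,-0.003,0.0925],"spin":-0.007,"grip":0.085},{"xyz":[0.001,-0.003,0.0925],"spin":-0.007,"grip":0.085}]'; python3 go.py 482.8 -132 138 8.6
cat > pic.py <<'E'
import sys,cv2,numpy as np
from workcell import cams
t=sys.argv[1]; o=[]
for n in("top","side"):
    d=cams.get_image(n);np.savez(f"{n}_{t}.npz",**d);f=d["frame"][:,:,::-1]
    o.append(cv2.resize(f[110:260,140:340] if n=="top" else f[100:250,160:360],(800,600),interpolation=cv2.INTER_CUBIC))
cv2.imwrite(f"pics/{t}.png",cv2.resize(np.hstack(o),(800,300),interpolation=cv2.INTER_AREA))
E
python3 pic.py a1
```

```text
time_s: 2.6
eef_pos: [483.6, -131.2, 138.3]
tool_rot: [[0.989, 0.15, 0.002], [0.15, -0.989, -0.001], [0.001, 0.001, -1.0]]
force: [-0.0, -0.3, -0.1]
grip_width: 85.2
t 2.6 pos [ 483.6 -131.2  138.3] yaw 8.65 F [-0.  -0.3 -0.1] w 85.2 | shift [-0.0009  0.0007  0.0003] spin 0.0009
```

View pics/a1.png

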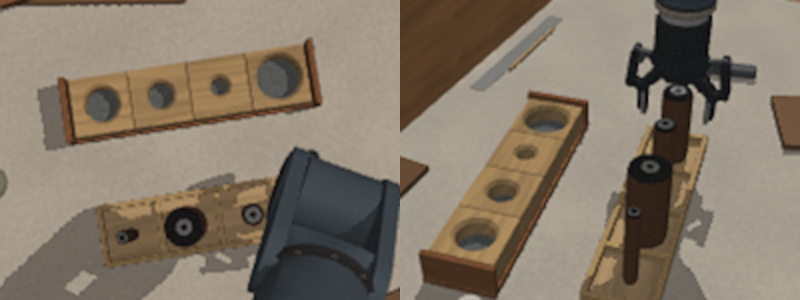

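The side view shows the jaws straddling drum_45 (the washer at about (677,90) sits between the fingers). I'll close on it.

```bash
python3 -m crank '[{"xyz":[0,0,0],"spin":0,"grip":0.06},{"xyz":[0,0,0],"spin":0,"grip":0.05},{"xyz":[0,0,0],"spin":0,"grip":0.035},{"xyz":[0,0,0],"spin":0,"grip":0.035},{"xyz":[0,0,0],"spin":0,"grip":0.035},{"xyz":[0,0,0],"spin":0,"grip":0.035},{"xyz":[0,0,0],"spin":0,"grip":0.035},{"xyz":[0,0,0],"spin":0,"grip":0.035},{"xyz":[0,0,0],"spin":0,"grip":0.035},{"xyz":[0,0,0],"spin":0,"grip":0.035}]' 40; python3 go.py 482.8 -132 278 8.6
```

```text
time_s: 3.53
eef_pos: [483.2, -131.1, 137.6]
tool_rot: [[0.989, 0.15, -0.0], [0.15, -0.989, -0.0], [-0.0, 0.0, -1.0]]
force: [-1.9, 0.2, 6.0]
grip_width: 43.8
t 3.53 pos [ 483.2 -131.1  137.6] yaw 8.65 F [-1.9  0.2  6. ] w 43.8 | shift [-0.0005  0.0009 -0.1404] spin 0.0009
```

```bash
python3 -m crank '[{"xyz":[0,0,-0.008],"spin":0,"grip":0.035},{"xyz":[0,0,-0.025],"spin":0,"grip":0.035},{"xyz":[0,0,-0.045],"spin":0,"grip":0.035},{"xyz":[0,0,-0.07],"spin":0,"grip":0.035},{"xyz":[0,0,-0.095],"spin":0,"grip":0.035},{"xyz":[0,0,-0.12],"spin":0,"grip":0.035},{"xyz":[0,0,-0.135],"spin":0,"grip":0.035},{"xyz":[0,0,-0.14],"spin":0,"grip":0.035},{"xyz":[0,0,-0.14],"spin":0,"grip":0.035},{"xyz":[0,0,-0.14],"spin":0,"grip":0.035}]'; python3 go.py 635.6 176.6 278 8.5; python3 pic.py a2
```

```text
time_s: 4.37
eef_pos: [482.9, -130.9, 276.6]
tool_rot: [[0.989, 0.15, -0.001], [0.15, -0.989, 0.0], [-0.001, -0.001, -1.0]]
force: [0.3, 0.6, -2.1]
grip_width: 44.3
t 4.37 pos [ 482.9 -130.9  276.6] yaw 8.65 F [ 0.3  0.6 -2.1] w 44.3 | shift [ 0.1973 -0.281  -0.0014] spin 0.0026
```

View pics/a2.png

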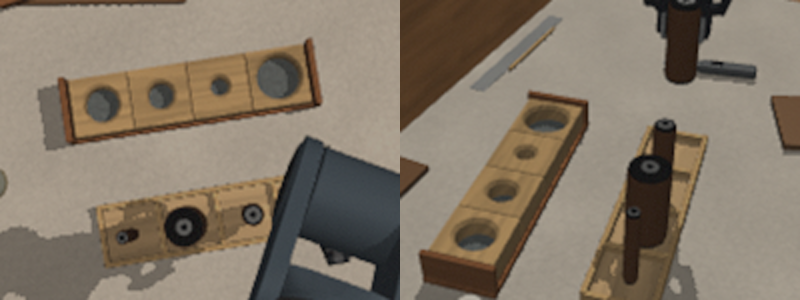

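```bash
python3 -m crank '[{"xyz":[0.01,-0.015,0],"spin":0,"grip":0.035},{"xyz":[0.03,-0.045,0],"spin":0,"grip":0.035},{"xyz":[0.055,-0.08,0],"spin":0,"grip":0.035},{"xyz":[0.08,-0.115,0],"spin":0,"grip":0.035},{"xyz":[0.105,-0.15,0],"spin":0,"grip":0.035},{"xyz":[0.13,-0.185,0],"spin":0,"grip":0.035},{"xyz":[0.155,-0.22,0],"spin":0,"grip":0.035},{"xyz":[0.175,-0.25,0],"spin":0,"grip":0.035},{"xyz":[0.19,-0.27,0],"spin":0,"grip":0.035},{"xyz":[0.1973,-0.281,0],"spin":0,"grip":0.035}]';  python3 -m crank '[{"xyz":[0,0,0],"spin":0,"grip":0.035},{"xyz":[0,0,0.01],"spin":0,"grip":0.035},{"xyz":[0,0,0.025],"spin":0,"grip":0.035},{"xyz":[0,0,0.04],"spin":0,"grip":0.035},{"xyz":[0,0,0.055],"spin":0,"grip":0.035},{"xyz":[0,0,0.07],"spin":0,"grip":0.035},{"xyz":[0,0,0.08],"spin":0,"grip":0.035},{"xyz":[0,0,0.08],"spin":0,"grip":0.035},{"xyz":[0,0,0.08],"spin":0,"grip":0.035},{"xyz":[0,0,0.08],"spin":0,"grip":0.035}]'; python3 go.py 635.6 176.6 278 8.5; python3 pic.py a3
```

```text
time_s: 5.3
eef_pos: [636.5, 179.7, 275.4]
tool_rot: [[0.988, 0.153, -0.002], [0.153, -0.988, 0.0], [-0.002, -0.0, -1.0]]
force: [0.2, 0.3, -1.3]
grip_width: 44.4
time_s: 6.13
eef_pos: [636.2, 176.2, 198.1]
tool_rot: [[0.989, 0.15, 0.001], [0.15, -0.989, 0.0], [0.001, -0.0, -1.0]]
force: [-0.5, -0.1, -1.8]
grip_width: 44.1
t 6.13 pos [636.2 176.2 198.1] yaw 8.63 F [-0.5 -0.1 -1.8] w 44.1 | shift [-0.0005 -0.0005 -0.0799] spin 0.0023
```

View pics/a3.png

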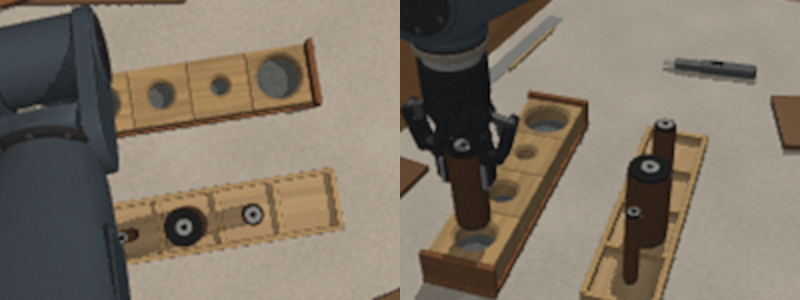

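```bash
python3 -m crank '[{"xyz":[-0.0005,-0.001,0.008],"spin":0,"grip":0.035},{"xyz":[-0.0005,-0.001,0.016],"spin":0,"grip":0.035},{"xyz":[-0.0005,-0.001,0.022],"spin":0,"grip":0.035},{"xyz":[-0.0005,-0.001,0.027],"spin":0,"grip":0.035},{"xyz":[-0.0005,-0.001,0.031],"spin":0,"grip":0.035},{"xyz":[-0.0005,-0.001,0.035],"spin":0,"grip":0.035},{"xyz":[-0.0005,-0.001,0.038],"spin":0,"grip":0.035},{"xyz":[-0.0005,-0.001,0.04],"spin":0,"grip":0.035},{"xyz":[-0.0005,-0.001,0.04],"spin":0,"grip":0.035},{"xyz":[-0.0005,-0.001,0.04],"spin":0,"grip":0.035}]'; python3 -m crank '[{"xyz":[0,0,0.002],"spin":0,"grip":0.035},{"xyz":[0,0,0.003],"spin":0,"grip":0.035},{"xyz":[0,0,0.004],"spin":0,"grip":0.035},{"xyz":[0,0,0.005],"spin":0,"grip":0.035},{"xyz":[0,0,0.006],"spin":0,"grip":0.035},{"xyz":[0,0,0.007],"spin":0,"grip":0.035},{"xyz":[0,0,0.008],"spin":0,"grip":0.035},{"xyz":[0,0,0.008],"spin":0,"grip":0.035},{"xyz":[0,0,0.008],"spin":0,"grip":0.035},{"xyz":[0,0,0.008],"spin":0,"grip":0.035}]';python3 pic.py a4
```

```text
time_s: 7.07
eef_pos: [635.4, 177.4, 157.5]
tool_rot: [[0.989, 0.15, 0.0], [0.15, -0.989, 0.0], [0.0, -0.0, -1.0]]
force: [0.3, 0.1, -1.9]
grip_width: 44.2
time_s: 7.9
eef_pos: [635.4, 177.4, 149.7]
tool_rot: [[0.989, 0.15, 0.0], [0.15, -0.989, 0.0], [0.0, -0.0, -1.0]]
force: [-1.9, -0.3, 3.0]
grip_width: 44.4
```

View pics/a4.png

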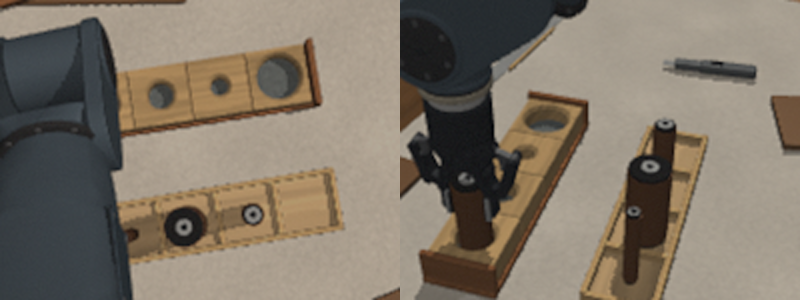

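Drum_45 is in its hole (the foot disappears into the mouth near (470,240)) and contact force has appeared at the expected height. I'll release and rise.

```bash
python3 -m crank '[{"xyz":[0,0,0],"spin":0,"grip":0.05},{"xyz":[0,0,0],"spin":0,"grip":0.06},{"xyz":[0,0,0],"spin":0,"grip":0.07},{"xyz":[0,0,0],"spin":0,"grip":0.085},{"xyz":[0,0,0],"spin":0,"grip":0.085},{"xyz":[0,0,0],"spin":0,"grip":0.085},{"xyz":[0,0,-0.01],"spin":0,"grip":0.085},{"xyz":[0,0,-0.03],"spin":0,"grip":0.085},{"xyz":[0,0,-0.05],"spin":0,"grip":0.085},{"xyz":[0,0,-0.08],"spin":0,"grip":0.085}]'; python3 go.py 470.2 -49.2 230 8.8
```

```text
time_s: 8.83
eef_pos: [634.6, 177.2, 229.3]
tool_rot: [[0.989, 0.15, -0.003], [0.15, -0.989, -0.001], [-0.003, 0.0, -1.0]]
force: [0.0, -0.3, -0.6]
grip_width: 84.9
t 8.83 pos [634.6 177.2 229.3] yaw 8.65 F [ 0.  -0.3 -0.6] w 84.9 | shift [-1.966e-01  1.991e-01 -1.000e-04] spin -0.0026
```

```bash
python3 -m crank '[{"xyz":[-0.02,0.02,0],"spin":0,"grip":0.085},{"xyz":[-0.045,0.045,0],"spin":0,"grip":0.085},{"xyz":[-0.07,0.07,0],"spin":0,"grip":0.085},{"xyz":[-0.095,0.095,0],"spin":0,"grip":0.085},{"xyz":[-0.12,0.12,0],"spin":0,"grip":0.085},{"xyz":[-0.145,0.145,0],"spin":0,"grip":0.085},{"xyz":[-0.17,0.17,0],"spin":0,"grip":0.085},{"xyz":[-0.19,0.192,0],"spin":-0.002,"grip":0.085},{"xyz":[-0.1965,0.199,0],"spin":-0.002,"grip":0.085},{"xyz":[-0.1965,0.199,0],"spin":-0.002,"grip":0.085}]'; python3 -m crank '[{"xyz":[0,0,0],"spin":0,"grip":0.085},{"xyz":[0,0,0],"spin":0,"grip":0.085},{"xyz":[0,0,0],"spin":0,"grip":0.085},{"xyz":[0,0,0.01],"spin":0,"grip":0.085},{"xyz":[0,0,0.02],"spin":0,"grip":0.085},{"xyz":[0,0,0.02],"spin":0,"grip":0.085},{"xyz":[0,0,0.02],"spin":0,"grip":0.085},{"xyz":[0,0,0.02],"spin":0,"grip":0.085},{"xyz":[0,0,0.02],"spin":0,"grip":0.085},{"xyz":[0,0,0.02],"spin":0,"grip":0.085}]'; python3 go.py 470.2 -49.2 138 8.8;python3 pic.py b1
```

```text
time_s: 9.67
eef_pos: [470.3, -50.3, 230.2]
tool_rot: [[0.989, 0.15, 0.001], [0.15, -0.989, -0.0], [0.001, 0.0, -1.0]]
force: [0.2, 1.1, -0.7]
grip_width: 85.1
time_s: 10.5
eef_pos: [471.1, -49.0, 209.6]
tool_rot: [[0.988, 0.152, 0.0], [0.152, -0.988, -0.0], [0.0, 0.0, -1.0]]
force: [0.5, 0.5, -0.3]
grip_width: 84.8
t 10.5 pos [471.1 -49.  209.6] yaw 8.77 F [ 0.5  0.5 -0.3] w 84.8 | shift [-0.001   0.0001  0.0716] spin -0.0006
```

View pics/b1.png

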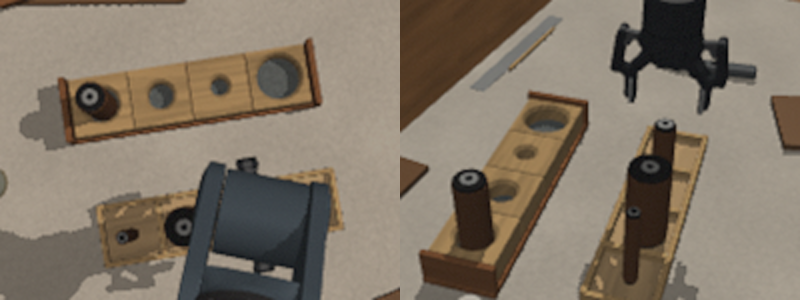

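Drum_45 stands upright in the left hole (side view (472,210)). I'll descend on drum_32 and grasp it.

```bash
python3 -m crank '[{"xyz":[-0.0005,0,0.01],"spin":0,"grip":0.085},{"xyz":[-0.0005,0,0.025],"spin":0,"grip":0.085},{"xyz":[-0.0005,0,0.04],"spin":0,"grip":0.085},{"xyz":[-0.0005,0,0.055],"spin":0,"grip":0.085},{"xyz":[-0.0005,0,0.065],"spin":0,"grip":0.085},{"xyz":[-0.0005,0,0.0715],"spin":0,"grip":0.085},{"xyz":[-0.0005,0,0.0715],"spin":0,"grip":0.06},{"xyz":[-0.0005,0,0.0715],"spin":0,"grip":0.05},{"xyz":[-0.0005,0,0.0715],"spin":0,"grip":0.045},{"xyz":[-0.0005,0,0.0715],"spin":0,"grip":0.04}]'; python3 -m crank '[{"xyz":[0,0,0],"spin":0,"grip":0.036},{"xyz":[0,0,0],"spin":0,"grip":0.032},{"xyz":[0,0,0],"spin":0,"grip":0.028},{"xyz":[0,0,0],"spin":0,"grip":0.022},{"xyz":[0,0,0],"spin":0,"grip":0.022},{"xyz":[0,0,0],"spin":0,"grip":0.022},{"xyz":[0,0,0],"spin":0,"grip":0.022},{"xyz":[0,0,0],"spin":0,"grip":0.022},{"xyz":[0,0,0],"spin":0,"grip":0.022},{"xyz":[0,0,0],"spin":0,"grip":0.022}]' 40; python3 go.py 470.2 -49.2 278 8.6; python3 pic.py b2
```

```text
time_s: 11.43
eef_pos: [470.9, -49.1, 138.5]
tool_rot: [[0.988, 0.152, 0.001], [0.152, -0.988, -0.0], [0.001, 0.0, -1.0]]
force: [0.1, 0.0, -0.9]
grip_width: 40.7
time_s: 12.27
eef_pos: [470.6, -49.1, 138.4]
tool_rot: [[0.988, 0.152, 0.0], [0.152, -0.988, -0.0], [0.0, 0.0, -1.0]]
force: [-2.0, -0.6, 6.5]
grip_width: 31.2
t 12.27 pos [470.6 -49.1 138.4] yaw 8.77 F [-2.  -0.6  6.5] w 31.2 | shift [-3.000e-04  1.000e-04 -1.396e-01] spin 0.003
```

View pics/b2.png

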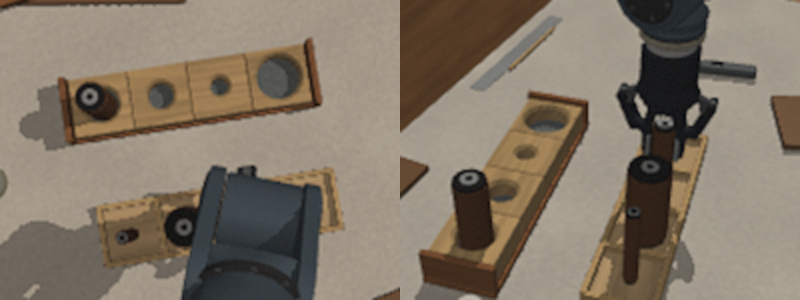

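Drum_32 (side view washer (662,122)) is gripped, upright, at width 31.2. I'll lift it.

```bash
python3 -m crank '[{"xyz":[0,0,-0.008],"spin":0,"grip":0.022},{"xyz":[0,0,-0.025],"spin":0,"grip":0.022},{"xyz":[0,0,-0.045],"spin":0,"grip":0.022},{"xyz":[0,0,-0.07],"spin":0,"grip":0.022},{"xyz":[0,0,-0.095],"spin":0,"grip":0.022},{"xyz":[0,0,-0.12],"spin":0,"grip":0.022},{"xyz":[0,0,-0.135],"spin":0,"grip":0.022},{"xyz":[0,0,-0.14],"spin":0,"grip":0.022},{"xyz":[0,0,-0.14],"spin":0,"grip":0.022},{"xyz":[0,0,-0.14],"spin":0,"grip":0.022}]'; python3 go.py 648.5 87.6 278 8.5
```

```text
time_s: 13.2
eef_pos: [470.2, -48.9, 277.3]
tool_rot: [[0.988, 0.152, -0.001], [0.152, -0.988, 0.0], [-0.001, -0.0, -1.0]]
force: [-0.8, -0.7, -1.0]
grip_width: 30.9
t 13.2 pos [470.2 -48.9 277.3] yaw 8.76 F [-0.8 -0.7 -1. ] w 30.9 | shift [ 0.1971 -0.1078 -0.0008] spin 0.0046
```

```bash
python3 -m crank '[{"xyz":[0.015,-0.008,0],"spin":0,"grip":0.022},{"xyz":[0.04,-0.022,0],"spin":0,"grip":0.022},{"xyz":[0.065,-0.036,0],"spin":0,"grip":0.022},{"xyz":[0.09,-0.05,0],"spin":0,"grip":0.022},{"xyz":[0.115,-0.064,0],"spin":0,"grip":0.022},{"xyz":[0.14,-0.078,0],"spin":0,"grip":0.022},{"xyz":[0.165,-0.092,0],"spin":0,"grip":0.022},{"xyz":[0.185,-0.102,0],"spin":0.004,"grip":0.022},{"xyz":[0.197,-0.108,0],"spin":0.004,"grip":0.022},{"xyz":[0.197,-0.108,0],"spin":0.004,"grip":0.022}]';  python3 -m crank '[{"xyz":[0,0,0],"spin":0,"grip":0.022},{"xyz":[0,0,0.01],"spin":0,"grip":0.022},{"xyz":[0,0,0.025],"spin":0,"grip":0.022},{"xyz":[0,0,0.04],"spin":0,"grip":0.022},{"xyz":[0,0,0.055],"spin":0,"grip":0.022},{"xyz":[0,0,0.07],"spin":0,"grip":0.022},{"xyz":[0,0,0.08],"spin":0,"grip":0.022},{"xyz":[0,0,0.08],"spin":0,"grip":0.022},{"xyz":[0,0,0.08],"spin":0,"grip":0.022},{"xyz":[0,0,0.08],"spin":0,"grip":0.022}]'; python3 go.py 648.5 87.6 150.4 8.5; python3 pic.py b3
```

```text
time_s: 14.03
eef_pos: [649.6, 89.2, 275.4]
tool_rot: [[0.989, 0.15, -0.002], [0.15, -0.989, 0.0], [-0.002, -0.0, -1.0]]
force: [1.1, 0.3, -0.9]
grip_width: 31.1
time_s: 14.87
eef_pos: [648.9, 87.6, 198.7]
tool_rot: [[0.989, 0.148, 0.001], [0.148, -0.989, 0.0], [0.001, 0.0, -1.0]]
force: [-0.1, 0.9, -0.8]
grip_width: 31.7
t 14.87 pos [648.9  87.6 198.7] yaw 8.53 F [-0.1  0.9 -0.8] w 31.7 | shift [-0.0005 -0.0001  0.0483] spin 0.0004
```

View pics/b3.png

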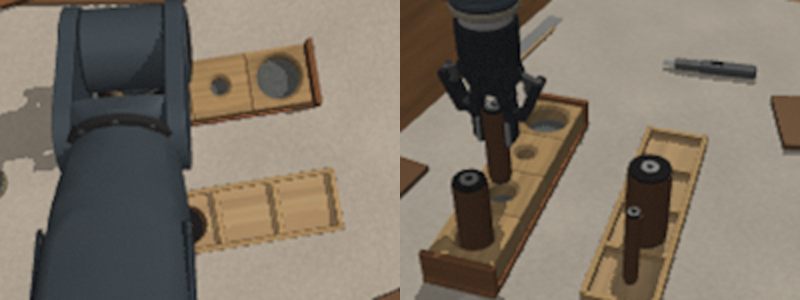

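Drum_32 (side view, foot near (500,182)) hangs over its hole at (503,190). I'll insert it.

```bash
python3 -m crank '[{"xyz":[-0.0005,0,0.008],"spin":0,"grip":0.022},{"xyz":[-0.0005,0,0.016],"spin":0,"grip":0.022},{"xyz":[-0.0005,0,0.022],"spin":0,"grip":0.022},{"xyz":[-0.0005,0,0.027],"spin":0,"grip":0.022},{"xyz":[-0.0005,0,0.031],"spin":0,"grip":0.022},{"xyz":[-0.0005,0,0.035],"spin":0,"grip":0.022},{"xyz":[-0.0005,0,0.038],"spin":0,"grip":0.022},{"xyz":[-0.0005,0,0.04],"spin":0,"grip":0.022},{"xyz":[-0.0005,0,0.04],"spin":0,"grip":0.022},{"xyz":[-0.0005,0,0.04],"spin":0,"grip":0.022}]'; python3 -m crank '[{"xyz":[0,0,0.002],"spin":0,"grip":0.022},{"xyz":[0,0,0.003],"spin":0,"grip":0.022},{"xyz":[0,0,0.004],"spin":0,"grip":0.022},{"xyz":[0,0,0.005],"spin":0,"grip":0.022},{"xyz":[0,0,0.006],"spin":0,"grip":0.022},{"xyz":[0,0,0.007],"spin":0,"grip":0.022},{"xyz":[0,0,0.008],"spin":0,"grip":0.022},{"xyz":[0,0,0.008],"spin":0,"grip":0.022},{"xyz":[0,0,0.008],"spin":0,"grip":0.022},{"xyz":[0,0,0.008],"spin":0,"grip":0.022}]';python3 pic.py b4
```

```text
time_s: 15.8
eef_pos: [648.3, 87.7, 157.9]
tool_rot: [[0.989, 0.148, 0.0], [0.148, -0.989, -0.0], [0.0, 0.0, -1.0]]
force: [0.4, 0.3, -0.5]
grip_width: 31.1
time_s: 16.63
eef_pos: [648.3, 87.7, 150.5]
tool_rot: [[0.989, 0.148, 0.0], [0.148, -0.989, -0.0], [0.0, 0.0, -1.0]]
force: [-2.4, -0.3, 4.0]
grip_width: 31.2
```

View pics/b4.png

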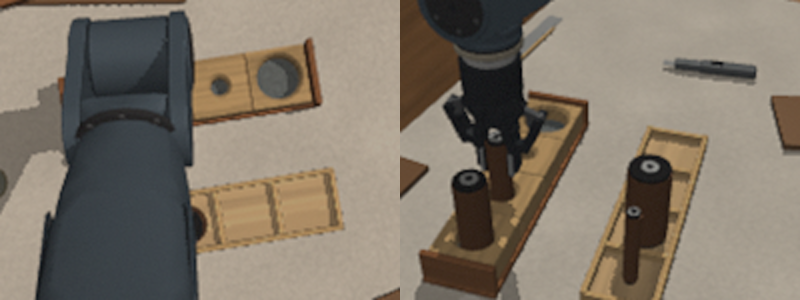

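Drum_32 has bottomed out (force +4 N, foot at the hole near (500,195)). I'll release and rise.

```bash
python3 -m crank '[{"xyz":[0,0,0],"spin":0,"grip":0.036},{"xyz":[0,0,0],"spin":0,"grip":0.045},{"xyz":[0,0,0],"spin":0,"grip":0.06},{"xyz":[0,0,0],"spin":0,"grip":0.075},{"xyz":[0,0,0],"spin":0,"grip":0.085},{"xyz":[0,0,0],"spin":0,"grip":0.085},{"xyz":[0,0,-0.01],"spin":0,"grip":0.085},{"xyz":[0,0,-0.03],"spin":0,"grip":0.085},{"xyz":[0,0,-0.05],"spin":0,"grip":0.085},{"xyz":[0,0,-0.08],"spin":0,"grip":0.085}]'; python3 go.py 440 131.5 230 8.8
```

```text
time_s: 17.57
eef_pos: [647.6, 87.6, 229.8]
tool_rot: [[0.989, 0.148, -0.003], [0.148, -0.989, -0.0], [-0.003, -0.0, -1.0]]
force: [-0.5, 0.2, 0.5]
grip_width: 85.1
t 17.57 pos [647.6  87.6 229.8] yaw 8.54 F [-0.5  0.2  0.5] w 85.1 | shift [-0.1988 -0.0742  0.0004] spin -0.0046
```

```bash
python3 -m crank '[{"xyz":[-0.02,-0.007,0],"spin":0,"grip":0.085},{"xyz":[-0.045,-0.017,0],"spin":0,"grip":0.085},{"xyz":[-0.07,-0.026,0],"spin":0,"grip":0.085},{"xyz":[-0.095,-0.035,0],"spin":0,"grip":0.085},{"xyz":[-0.12,-0.045,0],"spin":0,"grip":0.085},{"xyz":[-0.145,-0.054,0],"spin":0,"grip":0.085},{"xyz":[-0.17,-0.063,0],"spin":0,"grip":0.085},{"xyz":[-0.19,-0.071,0],"spin":-0.004,"grip":0.085},{"xyz":[-0.199,-0.074,0],"spin":-0.004,"grip":0.085},{"xyz":[-0.199,-0.074,0],"spin":-0.004,"grip":0.085}]'; python3 -m crank '[{"xyz":[0,0,0],"spin":0,"grip":0.085},{"xyz":[0,0,0],"spin":0,"grip":0.085},{"xyz":[0,0,0],"spin":0,"grip":0.085},{"xyz":[0,0,0.01],"spin":0,"grip":0.07},{"xyz":[0,0,0.02],"spin":0,"grip":0.06},{"xyz":[0,0,0.02],"spin":0,"grip":0.06},{"xyz":[0,0,0.02],"spin":0,"grip":0.06},{"xyz":[0,0,0.02],"spin":0,"grip":0.06},{"xyz":[0,0,0.02],"spin":0,"grip":0.06},{"xyz":[0,0,0.02],"spin":0,"grip":0.06}]'; python3 go.py 440 131.5 138 8.8;python3 pic.py c1
```

```text
time_s: 18.4
eef_pos: [439.4, 131.6, 230.6]
tool_rot: [[0.988, 0.153, 0.0], [0.153, -0.988, 0.0], [0.0, -0.0, -1.0]]
force: [0.5, 1.1, -0.0]
grip_width: 84.8
time_s: 19.23
eef_pos: [440.6, 131.4, 210.1]
tool_rot: [[0.988, 0.152, 0.001], [0.152, -0.988, 0.0], [0.001, -0.0, -1.0]]
force: [0.7, -0.6, -0.5]
grip_width: 59.9
t 19.23 pos [440.6 131.4 210.1] yaw 8.77 F [ 0.7 -0.6 -0.5] w 59.9 | shift [-0.0006 -0.0002  0.0721] spin -0.0006
```

View pics/c1.png

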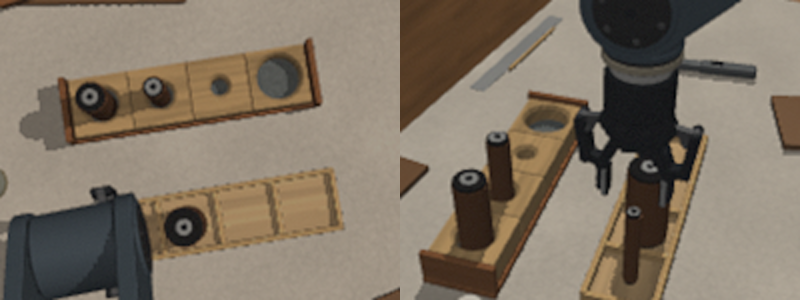

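Drum_45 and drum_32 both stand upright. The open jaws (fingertips at (603,185) and (663,200)) are above drum_20 (633,212). I'll descend and then close slowly.

```bash
python3 -m crank '[{"xyz":[-0.0005,0,0.01],"spin":0,"grip":0.06},{"xyz":[-0.0005,0,0.025],"spin":0,"grip":0.06},{"xyz":[-0.0005,0,0.04],"spin":0,"grip":0.06},{"xyz":[-0.0005,0,0.055],"spin":0,"grip":0.06},{"xyz":[-0.0005,0,0.065],"spin":0,"grip":0.06},{"xyz":[-0.0005,0,0.072],"spin":0,"grip":0.06},{"xyz":[-0.0005,0,0.072],"spin":0,"grip":0.05},{"xyz":[-0.0005,0,0.072],"spin":0,"grip":0.04},{"xyz":[-0.0005,0,0.072],"spin":0,"grip":0.032},{"xyz":[-0.0005,0,0.072],"spin":0,"grip":0.028}]' 30; python3 -m crank '[{"xyz":[0,0,0],"spin":0,"grip":0.026},{"xyz":[0,0,0],"spin":0,"grip":0.024},{"xyz":[0,0,0],"spin":0,"grip":0.022},{"xyz":[0,0,0],"spin":0,"grip":0.02},{"xyz":[0,0,0],"spin":0,"grip":0.018},{"xyz":[0,0,0],"spin":0,"grip":0.01},{"xyz":[0,0,0],"spin":0,"grip":0.01},{"xyz":[0,0,0],"spin":0,"grip":0.01},{"xyz":[0,0,0],"spin":0,"grip":0.01},{"xyz":[0,0,0],"spin":0,"grip":0.01}]' 30; python3 go.py 440 131.5 278 8.6; python3 pic.py c2
```

```text
time_s: 20.17
eef_pos: [440.3, 131.3, 138.5]
tool_rot: [[0.988, 0.152, 0.001], [0.152, -0.988, 0.0], [0.001, -0.0, -1.0]]
force: [-0.3, -0.4, -0.4]
grip_width: 28.1
time_s: 21.0
eef_pos: [440.0, 131.3, 138.1]
tool_rot: [[0.988, 0.152, 0.0], [0.152, -0.988, 0.0], [0.0, -0.0, -1.0]]
force: [-1.7, -1.1, 5.6]
grip_width: 19.4
t 21.0 pos [440.  131.3 138.1] yaw 8.77 F [-1.7 -1.1  5.6] w 19.4 | shift [ 0.     -0.0002 -0.1399] spin 0.0029
```

View pics/c2.png

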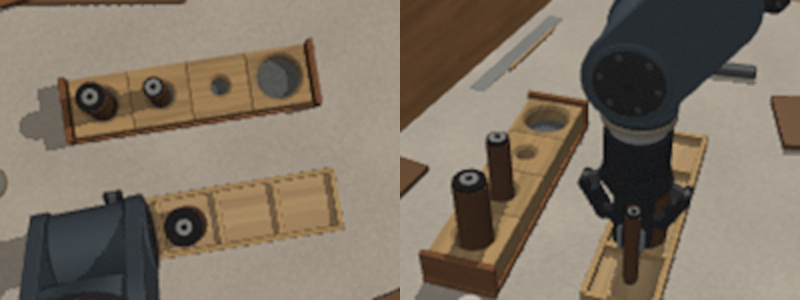

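Drum_20 is gripped upright (side view (633,212)). I'll lift it.

```bash
python3 -m crank '[{"xyz":[0,0,-0.008],"spin":0,"grip":0.01},{"xyz":[0,0,-0.025],"spin":0,"grip":0.01},{"xyz":[0,0,-0.045],"spin":0,"grip":0.01},{"xyz":[0,0,-0.07],"spin":0,"grip":0.01},{"xyz":[0,0,-0.095],"spin":0,"grip":0.01},{"xyz":[0,0,-0.12],"spin":0,"grip":0.01},{"xyz":[0,0,-0.14],"spin":0,"grip":0.01},{"xyz":[0,0,-0.15],"spin":0,"grip":0.01},{"xyz":[0,0,-0.15],"spin":0,"grip":0.01},{"xyz":[0,0,-0.15],"spin":0,"grip":0.01}]'; python3 go.py 662 -1.2 288 8.5; python3 pic.py c3
```

```text
time_s: 21.93
eef_pos: [439.8, 131.2, 287.5]
tool_rot: [[0.988, 0.152, -0.0], [0.152, -0.988, -0.0], [-0.0, 0.0, -1.0]]
force: [0.3, 0.0, -0.6]
grip_width: 19.1
t 21.93 pos [439.8 131.2 287.5] yaw 8.77 F [ 0.3  0.  -0.6] w 19.1 | shift [ 0.1995  0.1647 -0.0005] spin 0.0046
```

View pics/c3.png

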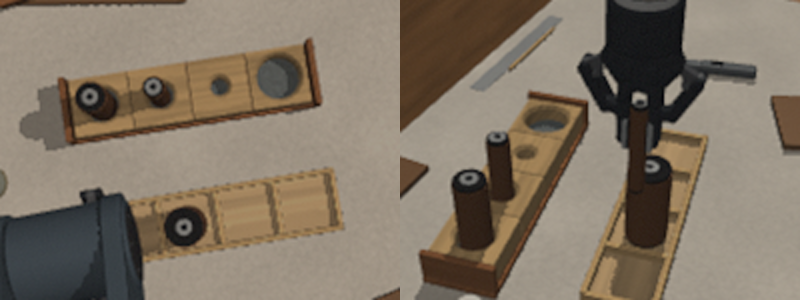

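Drum_20 is held vertically (side view, foot near (637,190)). The path clears everything, so I'll carry it over.

```bash
python3 -m crank '[{"xyz":[0.01,0.008,0],"spin":0,"grip":0.01},{"xyz":[0.03,0.025,0],"spin":0,"grip":0.01},{"xyz":[0.055,0.045,0],"spin":0,"grip":0.01},{"xyz":[0.08,0.066,0],"spin":0,"grip":0.01},{"xyz":[0.105,0.087,0],"spin":0,"grip":0.01},{"xyz":[0.13,0.107,0],"spin":0,"grip":0.01},{"xyz":[0.155,0.128,0],"spin":0,"grip":0.01},{"xyz":[0.18,0.149,0],"spin":0.004,"grip":0.01},{"xyz":[0.195,0.161,0],"spin":0.004,"grip":0.01},{"xyz":[0.1995,0.1647,0],"spin":0.004,"grip":0.01}]';  python3 -m crank '[{"xyz":[0,0,0],"spin":0,"grip":0.01},{"xyz":[0,0,0],"spin":0,"grip":0.01},{"xyz":[0,0,0.015],"spin":0,"grip":0.01},{"xyz":[0,0,0.035],"spin":0,"grip":0.01},{"xyz":[0,0,0.055],"spin":0,"grip":0.01},{"xyz":[0,0,0.075],"spin":0,"grip":0.01},{"xyz":[0,0,0.09],"spin":0,"grip":0.01},{"xyz":[0,0,0.09],"spin":0,"grip":0.01},{"xyz":[0,0,0.09],"spin":0,"grip":0.01},{"xyz":[0,0,0.09],"spin":0,"grip":0.01}]'; python3 go.py 662 -1.2 150.1 8.5; python3 pic.py c4
```

```text
time_s: 22.87
eef_pos: [664.2, -3.5, 285.8]
tool_rot: [[0.989, 0.147, -0.001], [0.147, -0.989, -0.0], [-0.001, 0.0, -1.0]]
force: [0.1, 0.1, 0.3]
grip_width: 19.1
time_s: 23.7
eef_pos: [662.3, -0.7, 199.3]
tool_rot: [[0.989, 0.149, 0.001], [0.149, -0.989, -0.0], [0.001, 0.0, -1.0]]
force: [0.0, 0.4, 0.2]
grip_width: 19.0
t 23.7 pos [662.3  -0.7 199.3] yaw 8.57 F [0.  0.4 0.2] w 19.0 | shift [-0.0005  0.0004  0.0492] spin 0.0012
```

View pics/c4.png

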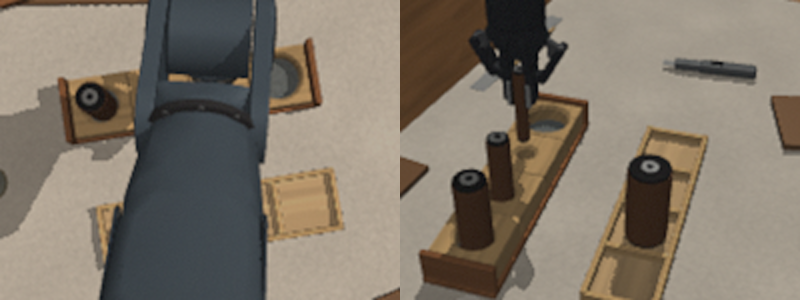

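Drum_20's foot (524,140) is right above its hole (526,152). I'll insert it.

```bash
python3 -m crank '[{"xyz":[-0.0005,0.0005,0.008],"spin":0,"grip":0.01},{"xyz":[-0.0005,0.0005,0.016],"spin":0,"grip":0.01},{"xyz":[-0.0005,0.0005,0.022],"spin":0,"grip":0.01},{"xyz":[-0.0005,0.0005,0.027],"spin":0,"grip":0.01},{"xyz":[-0.0005,0.0005,0.031],"spin":0,"grip":0.01},{"xyz":[-0.0005,0.0005,0.035],"spin":0,"grip":0.01},{"xyz":[-0.0005,0.0005,0.038],"spin":0,"grip":0.01},{"xyz":[-0.0005,0.0005,0.04],"spin":0,"grip":0.01},{"xyz":[-0.0005,0.0005,0.04],"spin":0,"grip":0.01},{"xyz":[-0.0005,0.0005,0.04],"spin":0,"grip":0.01}]'; python3 -m crank '[{"xyz":[0,0,0.002],"spin":0,"grip":0.01},{"xyz":[0,0,0.003],"spin":0,"grip":0.01},{"xyz":[0,0,0.004],"spin":0,"grip":0.01},{"xyz":[0,0,0.005],"spin":0,"grip":0.01},{"xyz":[0,0,0.006],"spin":0,"grip":0.01},{"xyz":[0,0,0.007],"spin":0,"grip":0.01},{"xyz":[0,0,0.008],"spin":0,"grip":0.01},{"xyz":[0,0,0.009],"spin":0,"grip":0.01},{"xyz":[0,0,0.009],"spin":0,"grip":0.01},{"xyz":[0,0,0.009],"spin":0,"grip":0.01}]';python3 pic.py c5
```

```text
time_s: 24.63
eef_pos: [661.9, -1.7, 157.9]
tool_rot: [[0.989, 0.148, 0.0], [0.148, -0.989, -0.0], [0.0, 0.0, -1.0]]
force: [-0.4, -0.2, -1.1]
grip_width: 19.1
time_s: 25.47
eef_pos: [662.1, -1.7, 150.1]
tool_rot: [[0.989, 0.149, 0.001], [0.149, -0.989, -0.0], [0.001, 0.0, -1.0]]
force: [-3.7, 0.5, 10.8]
grip_width: 19.7
```

View pics/c5.png

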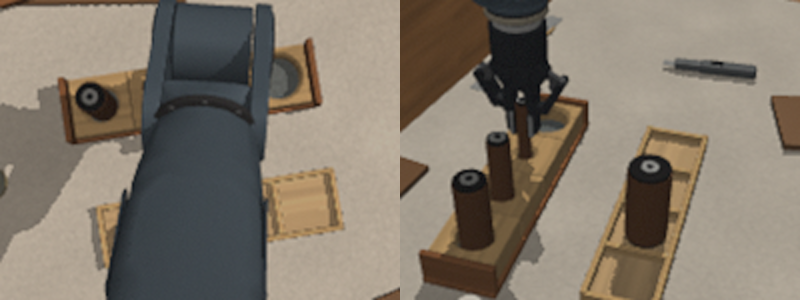

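Drum_20 has bottomed out at the expected height (150.1, 10.8 N). I'll open gently.

```bash
python3 -m crank '[{"xyz":[0,0,-0.0005],"spin":0,"grip":0.02},{"xyz":[0,0,-0.0005],"spin":0,"grip":0.024},{"xyz":[0,0,-0.0005],"spin":0,"grip":0.03},{"xyz":[0,0,-0.0005],"spin":0,"grip":0.045},{"xyz":[0,0,-0.0005],"spin":0,"grip":0.06},{"xyz":[0,0,-0.0005],"spin":0,"grip":0.075},{"xyz":[0,0,-0.01],"spin":0,"grip":0.085},{"xyz":[0,0,-0.03],"spin":0,"grip":0.085},{"xyz":[0,0,-0.05],"spin":0,"grip":0.085},{"xyz":[0,0,-0.08],"spin":0,"grip":0.085}]'; python3 go.py 453.8 45.8 230 8.8
```

```text
time_s: 26.4
eef_pos: [661.1, -1.7, 228.7]
tool_rot: [[0.989, 0.148, -0.003], [0.148, -0.989, 0.0], [-0.003, -0.001, -1.0]]
force: [0.6, -0.4, -0.9]
grip_width: 85.2
t 26.4 pos [661.1  -1.7 228.7] yaw 8.54 F [ 0.6 -0.4 -0.9] w 85.2 | shift [-0.198  -0.0777 -0.0007] spin -0.0046
```

```bash
python3 -m crank '[{"xyz":[-0.02,-0.008,0],"spin":0,"grip":0.085},{"xyz":[-0.045,-0.018,0],"spin":0,"grip":0.085},{"xyz":[-0.07,-0.027,0],"spin":0,"grip":0.085},{"xyz":[-0.095,-0.037,0],"spin":0,"grip":0.085},{"xyz":[-0.12,-0.047,0],"spin":0,"grip":0.085},{"xyz":[-0.145,-0.057,0],"spin":0,"grip":0.085},{"xyz":[-0.17,-0.067,0],"spin":0,"grip":0.085},{"xyz":[-0.19,-0.075,0],"spin":-0.004,"grip":0.085},{"xyz":[-0.198,-0.078,0],"spin":-0.004,"grip":0.085},{"xyz":[-0.198,-0.078,0],"spin":-0.004,"grip":0.085}]'; python3 -m crank '[{"xyz":[0,0,0],"spin":0,"grip":0.085},{"xyz":[0,0,0],"spin":0,"grip":0.085},{"xyz":[0,0,0],"spin":0,"grip":0.085},{"xyz":[0,0,0.01],"spin":0,"grip":0.085},{"xyz":[0,0,0.02],"spin":0,"grip":0.085},{"xyz":[0,0,0.02],"spin":0,"grip":0.085},{"xyz":[0,0,0.02],"spin":0,"grip":0.085},{"xyz":[0,0,0.02],"spin":0,"grip":0.085},{"xyz":[0,0,0.02],"spin":0,"grip":0.085},{"xyz":[0,0,0.02],"spin":0,"grip":0.085}]'; python3 go.py 453.8 45.8 138 8.8;python3 pic.py d1
```

```text
time_s: 27.23
eef_pos: [453.6, 46.3, 229.6]
tool_rot: [[0.988, 0.153, 0.0], [0.153, -0.988, 0.0], [0.0, 0.0, -1.0]]
force: [0.3, 0.4, 0.1]
grip_width: 85.1
time_s: 28.07
eef_pos: [454.6, 46.1, 209.1]
tool_rot: [[0.988, 0.152, 0.0], [0.152, -0.988, 0.0], [0.0, 0.0, -1.0]]
force: [0.0, -0.4, 0.0]
grip_width: 84.8
t 28.07 pos [454.6  46.1 209.1] yaw 8.77 F [ 0.  -0.4  0. ] w 84.8 | shift [-0.0009  0.0001  0.0711] spin -0.0006
```

View pics/d1.png

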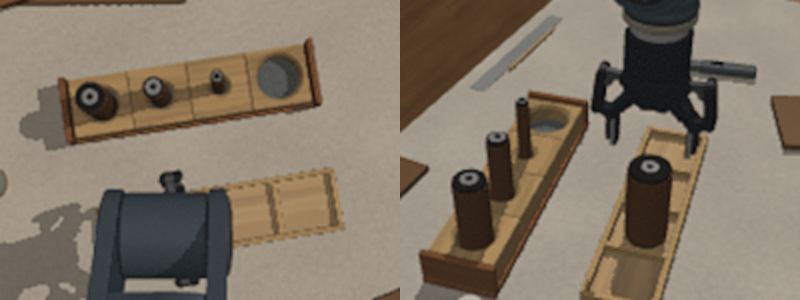

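Three drums stand in their holes. The jaws are above drum_58 (side view (650,165)). I'll descend and grip it.

```bash
python3 -m crank '[{"xyz":[-0.0005,0,0.01],"spin":0,"grip":0.085},{"xyz":[-0.0005,0,0.025],"spin":0,"grip":0.085},{"xyz":[-0.0005,0,0.04],"spin":0,"grip":0.085},{"xyz":[-0.0005,0,0.055],"spin":0,"grip":0.085},{"xyz":[-0.0005,0,0.065],"spin":0,"grip":0.085},{"xyz":[-0.0005,0,0.071],"spin":0,"grip":0.085},{"xyz":[-0.0005,0,0.071],"spin":0,"grip":0.085},{"xyz":[-0.0005,0,0.071],"spin":0,"grip":0.075},{"xyz":[-0.0005,0,0.071],"spin":0,"grip":0.07},{"xyz":[-0.0005,0,0.071],"spin":0,"grip":0.066}]'; python3 -m crank '[{"xyz":[0,0,0],"spin":0,"grip":0.063},{"xyz":[0,0,0],"spin":0,"grip":0.06},{"xyz":[0,0,0],"spin":0,"grip":0.057},{"xyz":[0,0,0],"spin":0,"grip":0.048},{"xyz":[0,0,0],"spin":0,"grip":0.048},{"xyz":[0,0,0],"spin":0,"grip":0.048},{"xyz":[0,0,0],"spin":0,"grip":0.048},{"xyz":[0,0,0],"spin":0,"grip":0.048},{"xyz":[0,0,0],"spin":0,"grip":0.048},{"xyz":[0,0,0],"spin":0,"grip":0.048}]' 45; python3 go.py 470.2 -49.2 278 8.6; python3 pic.py d2
```

```text
time_s: 29.0
eef_pos: [454.3, 46.0, 138.5]
tool_rot: [[0.988, 0.152, 0.001], [0.152, -0.988, 0.0], [0.001, 0.0, -1.0]]
force: [0.1, 0.0, 0.3]
grip_width: 66.1
time_s: 29.83
eef_pos: [454.0, 46.0, 138.4]
tool_rot: [[0.988, 0.152, 0.0], [0.152, -0.988, 0.0], [0.0, 0.0, -1.0]]
force: [-2.9, 0.3, 6.6]
grip_width: 57.0
t 29.83 pos [454.   46.  138.4] yaw 8.77 F [-2.9  0.3  6.6] w 57.0 | shift [ 0.0015  0.0965 -0.1396] spin 0.0029
```

View pics/d2.png

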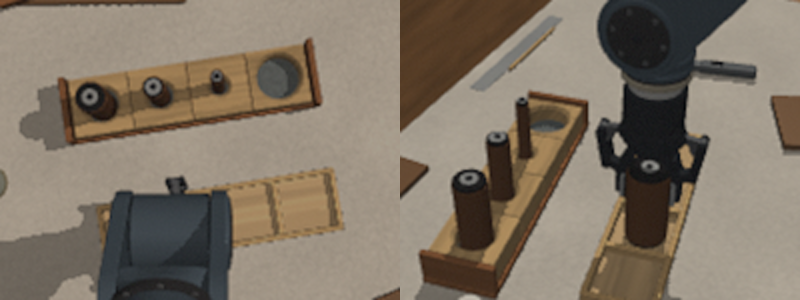

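Drum_58 (side view (648,205)) is gripped at 57 mm. I'll lift it.

```bash
python3 -m crank '[{"xyz":[0,0,-0.008],"spin":0,"grip":0.048},{"xyz":[0,0,-0.025],"spin":0,"grip":0.048},{"xyz":[0,0,-0.045],"spin":0,"grip":0.048},{"xyz":[0,0,-0.07],"spin":0,"grip":0.048},{"xyz":[0,0,-0.095],"spin":0,"grip":0.048},{"xyz":[0,0,-0.12],"spin":0,"grip":0.048},{"xyz":[0,0,-0.14],"spin":0,"grip":0.048},{"xyz":[0,0,-0.15],"spin":0,"grip":0.048},{"xyz":[0,0,-0.15],"spin":0,"grip":0.048},{"xyz":[0,0,-0.15],"spin":0,"grip":0.048}]'; python3 go.py 675 -90.2 288 8.5
```

```text
time_s: 30.77
eef_pos: [453.6, 46.0, 287.4]
tool_rot: [[0.988, 0.152, -0.0], [0.152, -0.988, 0.0], [-0.0, -0.0, -1.0]]
force: [-0.1, -0.5, -4.8]
grip_width: 57.2
t 30.77 pos [453.6  46.  287.4] yaw 8.77 F [-0.1 -0.5 -4.8] w 57.2 | shift [ 0.198   0.1683 -0.0007] spin 0.0046
```

```bash
python3 -m crank '[{"xyz":[0.01,0.008,0],"spin":0,"grip":0.048},{"xyz":[0.03,0.025,0],"spin":0,"grip":0.048},{"xyz":[0.055,0.046,0],"spin":0,"grip":0.048},{"xyz":[0.08,0.068,0],"spin":0,"grip":0.048},{"xyz":[0.105,0.089,0],"spin":0,"grip":0.048},{"xyz":[0.13,0.11,0],"spin":0,"grip":0.048},{"xyz":[0.155,0.131,0],"spin":0,"grip":0.048},{"xyz":[0.178,0.151,0],"spin":0.004,"grip":0.048},{"xyz":[0.193,0.164,0],"spin":0.004,"grip":0.048},{"xyz":[0.198,0.1683,0],"spin":0.004,"grip":0.048}]';  python3 -m crank '[{"xyz":[0,0,0],"spin":0,"grip":0.048},{"xyz":[0,0,0],"spin":0,"grip":0.048},{"xyz":[0,0,0.015],"spin":0,"grip":0.048},{"xyz":[0,0,0.035],"spin":0,"grip":0.048},{"xyz":[0,0,0.055],"spin":0,"grip":0.048},{"xyz":[0,0,0.075],"spin":0,"grip":0.048},{"xyz":[0,0,0.09],"spin":0,"grip":0.048},{"xyz":[0,0,0.09],"spin":0,"grip":0.048},{"xyz":[0,0,0.09],"spin":0,"grip":0.048},{"xyz":[0,0,0.09],"spin":0,"grip":0.048}]'; python3 go.py 675 -90.2 150.4 8.5; python3 pic.py d3
```

```text
time_s: 31.6
eef_pos: [677.0, -92.4, 284.8]
tool_rot: [[0.989, 0.147, -0.002], [0.147, -0.989, 0.0], [-0.002, -0.001, -1.0]]
force: [-0.1, 0.4, -4.1]
grip_width: 57.1
time_s: 32.43
eef_pos: [675.4, -89.9, 199.2]
tool_rot: [[0.989, 0.149, 0.001], [0.149, -0.989, -0.0], [0.001, 0.0, -1.0]]
force: [-0.3, 0.2, -3.5]
grip_width: 56.8
t 32.43 pos [675.4 -89.9 199.2] yaw 8.56 F [-0.3  0.2 -3.5] w 56.8 | shift [-0.0005  0.0002  0.0488] spin 0.001
```

View pics/d3.png

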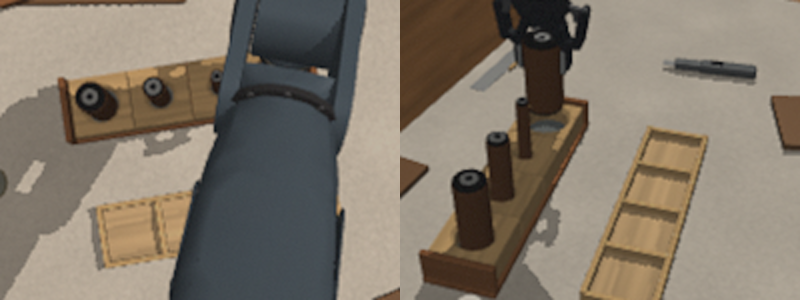

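Drum_58's foot (545,112) is centred over the hole (547,125). I'll insert it.

```bash
python3 -m crank '[{"xyz":[-0.0005,0,0.008],"spin":0,"grip":0.048},{"xyz":[-0.0005,0,0.016],"spin":0,"grip":0.048},{"xyz":[-0.0005,0,0.022],"spin":0,"grip":0.048},{"xyz":[-0.0005,0,0.027],"spin":0,"grip":0.048},{"xyz":[-0.0005,0,0.031],"spin":0,"grip":0.048},{"xyz":[-0.0005,0,0.035],"spin":0,"grip":0.048},{"xyz":[-0.0005,0,0.038],"spin":0,"grip":0.048},{"xyz":[-0.0005,0,0.04],"spin":0,"grip":0.048},{"xyz":[-0.0005,0,0.04],"spin":0,"grip":0.048},{"xyz":[-0.0005,0,0.04],"spin":0,"grip":0.048}]'; python3 -m crank '[{"xyz":[0,0,0.002],"spin":0,"grip":0.048},{"xyz":[0,0,0.003],"spin":0,"grip":0.048},{"xyz":[0,0,0.004],"spin":0,"grip":0.048},{"xyz":[0,0,0.005],"spin":0,"grip":0.048},{"xyz":[0,0,0.006],"spin":0,"grip":0.048},{"xyz":[0,0,0.007],"spin":0,"grip":0.048},{"xyz":[0,0,0.008],"spin":0,"grip":0.048},{"xyz":[0,0,0.009],"spin":0,"grip":0.048},{"xyz":[0,0,0.009],"spin":0,"grip":0.048},{"xyz":[0,0,0.009],"spin":0,"grip":0.048}]';python3 pic.py d4
```

```text
time_s: 33.37
eef_pos: [674.8, -90.3, 157.9]
tool_rot: [[0.989, 0.149, 0.0], [0.149, -0.989, -0.0], [0.0, 0.0, -1.0]]
force: [-0.1, 0.1, -3.4]
grip_width: 57.1
time_s: 34.2
eef_pos: [674.9, -90.3, 150.5]
tool_rot: [[0.989, 0.149, 0.0], [0.149, -0.989, -0.0], [0.0, 0.0, -1.0]]
force: [-6.6, 1.4, 10.9]
grip_width: 56.9
```

View pics/d4.png

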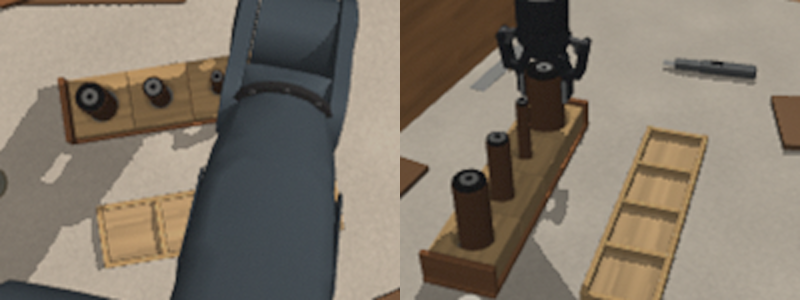

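Drum_58 has bottomed out (side view (546,110)). I'll release, rise and clear the view.

```bash
python3 -m crank '[{"xyz":[0,0,-0.0005],"spin":0,"grip":0.06},{"xyz":[0,0,-0.0005],"spin":0,"grip":0.065},{"xyz":[0,0,-0.0005],"spin":0,"grip":0.075},{"xyz":[0,0,-0.0005],"spin":0,"grip":0.085},{"xyz":[0,0,-0.0005],"spin":0,"grip":0.085},{"xyz":[0,0,-0.0005],"spin":0,"grip":0.085},{"xyz":[0,0,-0.01],"spin":0,"grip":0.085},{"xyz":[0,0,-0.03],"spin":0,"grip":0.085},{"xyz":[0,0,-0.06],"spin":0,"grip":0.085},{"xyz":[0,0,-0.09],"spin":0,"grip":0.085}]'; python3 -m crank '[{"xyz":[0,0,-0.02],"spin":0,"grip":0.085},{"xyz":[-0.03,0.02,-0.04],"spin":0,"grip":0.085},{"xyz":[-0.06,0.045,-0.04],"spin":0,"grip":0.085},{"xyz":[-0.09,0.07,-0.04],"spin":0,"grip":0.085},{"xyz":[-0.12,0.095,-0.04],"spin":0,"grip":0.085},{"xyz":[-0.15,0.12,-0.04],"spin":0,"grip":0.085},{"xyz":[-0.18,0.145,-0.04],"spin":0,"grip":0.085},{"xyz":[-0.21,0.17,-0.04],"spin":0,"grip":0.085},{"xyz":[-0.24,0.19,-0.04],"spin":0,"grip":0.085},{"xyz":[-0.26,0.2,-0.04],"spin":0,"grip":0.085}]'; python3 -m crank '[{"xyz":[0,0.01,0],"spin":0,"grip":0.085},{"xyz":[0,0.01,0],"spin":0,"grip":0.085},{"xyz":[0,0.01,0],"spin":0,"grip":0.085},{"xyz":[0,0.01,0],"spin":0,"grip":0.085},{"xyz":[0,0.01,0],"spin":0,"grip":0.085},{"xyz":[0,0.01,0],"spin":0,"grip":0.085},{"xyz":[0,0.01,0],"spin":0,"grip":0.085},{"xyz":[0,0.01,0],"spin":0,"grip":0.085},{"xyz":[0,0.01,0],"spin":0,"grip":0.085},{"xyz":[0,0.01,0],"spin":0,"grip":0.085}]'
python3 pic.py e1; python3 - <<'E'
from h import *
for n in("top","side"):
    w=cloud(dict(np.load(f"{n}_e1.npz"))); 
    w0=cloud(dict(np.load(f"{n}0.npz")))
    m=((w[...,2]>122)&(w[...,2]<143)&(w[...,0]>560)&(w[...,0]<760)&(w[...,1]>-180)&(w[...,1]<240)).astype(np.uint8)
    k,l,s,c=cv2.connectedComponentsWithStats(m)
    for i in range(1,k):
        p=w[l==i]
        if len(p)>15: (x,y),rr=cv2.minEnclosingCircle(p[:,:2].astype(np.float32)); print(n,len(p),round(x,1),round(y,1),"z",np.median(p[:,2]).round(1),"d",round(2*rr,1))
    if n=="top":
        for nm,(u,v) in dict(bottle=(127,201),knife=(381,202)).items():
            print(nm,np.nanmax(np.abs(w[v-20:v+20,u-15:u+15]-w0[v-20:v+20,u-15:u+15])[...,2]))
E
```

```text
time_s: 35.13
eef_pos: [674.5, -90.2, 240.0]
tool_rot: [[0.989, 0.148, -0.001], [0.148, -0.989, 0.0], [-0.001, -0.0, -1.0]]
force: [0.1, 0.1, 0.5]
grip_width: 85.1
time_s: 35.97
eef_pos: [445.2, -328.8, 279.7]
tool_rot: [[0.989, 0.147, 0.0], [0.147, -0.989, -0.001], [0.0, 0.001, -1.0]]
force: [-0.5, -0.0, 0.2]
grip_width: 85.1
time_s: 36.8
eef_pos: [448.9, -336.4, 278.9]
tool_rot: [[0.989, 0.149, -0.0], [0.149, -0.989, 0.0], [-0.0, -0.0, -1.0]]
force: [-0.4, 0.5, 0.2]
grip_width: 84.7
top 335 675.1 -90.7 z 133.2 d 58.0
top 40 661.6 -1.5 z 133.2 d 19.4
top 100 648.7 86.9 z 133.6 d 32.1
top 204 635.4 174.3 z 132.8 d 45.1
bottle 10.865753049773645
knife 492.25818274646144
side 202 675.1 -87.1 z 131.1 d 61.3
side 38 660.8 4.2 z 130.3 d 18.6
side 99 646.1 91.9 z 131.3 d 32.8
side 221 634.6 178.7 z 131.4 d 45.7
```

View pics/e1.png

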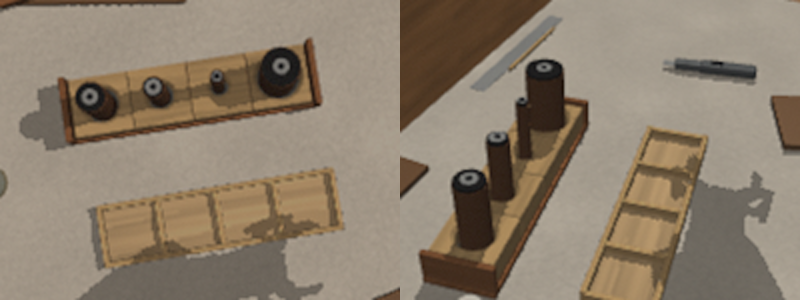

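```bash
python3 - <<'E'
from h import *
a=dict(np.load("side0.npz"))["frame"].astype(int);b=dict(np.load("side_e1.npz"))["frame"].astype(int)
for nm,(x0,x1,y0,y1) in dict(knife=(288,342,124,142),bottle=(180,216,245,308)).items():
    def cen(f):
        g=f[y0:y1,x0:x1]; m=(g.sum(-1)<270) if nm=="knife" else (g[...,0]-g[...,2]>35); v,u=np.nonzero(m); return u.mean().round(2),v.mean().round(2),len(u)
    print(nm,cen(a),cen(b))
from workcell import r; r.hand_in()
E
```

```text
knife (np.float64(30.06), np.float64(10.28), 270) (np.float64(30.78), np.float64(10.4), 254)
bottle (np.float64(16.39), np.float64(24.37), 315) (np.float64(16.66), np.float64(24.85), 381)
the job is handed in; nothing more can be done
```

All four drums are back in the rack, each upright in the hole for its own diameter. I placed them along the row of holes from left to right, in the order 45, 32, 20, 58, and handed in at about 37 s.

**Order:** "In the order of its holes" does not say which end to start from. I took it as left to right seen from the robot.

**Seating:** In the last top view the drum tops measure 132.8–133.6 mm, against 133 mm when fully seated. Their centres are within about 2.5 mm of the measured hole centres. The side camera read 130–131 mm. It also read low at the start, and its mask takes in some of the drum sides, so I did not count this as a disagreement.

**Forces:** No end-of-move reading came near the limits; the largest was about 13 N.

**Bottle and knife:** In the side view the centres of both masks are within about 0.7 px of the start. The numeric top-view check for the knife failed with a 492 mm depth change. I think that was the arm, in view there in one of the two pictures, but I did not confirm it. The same check for the bottle showed up to 11 mm of depth change, and its colour mask grew from 315 to 381 pixels. I put both down to edge noise and shadow, also unconfirmed.

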